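# Clamp the spice jar with the turnbuckle

### The job

Take the spice jar that stands to the right of the jar clamp and stand it upright on the board of the clamp, between the two rubber-padded jaws, and let go of it. Then turn the turnbuckle by its spokes, tops towards the jar, so that both jaws draw in together and grip the jar firmly for its stuck cap to be opened: about 20 N on each side, never so hard that the glass could break. Push the spokes gently, feel when the jar is gripped, stop there, take the hand away, and leave the other things where they are.

Things in the scene. Friction and masses are not known exactly. Their poses are not given: they have to be found in the camera images.
- jar_center (a point): Centre (half-way up) of the loose glass spice jar: round, 41 mm across, 105 mm tall, straight-sided, with a black cap (its upper part from about 80 mm up) and a paper label; z axis up. About 0.08 to 0.16 kg. It starts upright on the worktop to the right of the clamp; a shaker with a rounded metal top (44 mm across, 90 mm tall) stands near it.
- spice_jar: The same spice jar; origin at the centre of its underside.
- clamp: Jar clamp fixed to the worktop: a pale wooden board 180 x 172 x 8 mm (x, y, z) that carries two sliding jaws and, along one side, a turnbuckle. Origin at the centre of the board's underside; x runs along the jaws' travel, y from the turnbuckle to the jar's seat, z up. It stands at a different place and yaw each time.
- seat (a point): Where the jar is to stand: on top of the board (8 mm up), half-way between the jaws, 50 mm along the clamp's +y from its origin. The jar's axis may be up to 15 mm off along y; along x there are 5 to 15 mm free beside it on either hand. Jaws and pads reach up to 46 mm over the worktop, so that the jar is best held by its upper 40 mm.
- jaw_near: Aluminium jaw at the clamp's -x end (nearer the robot), a bar 20 x 165 x 34 mm along y with a rubber pad 44 mm wide facing the jar, 20 to 46 mm up, and a lug (top 81 mm up) that holds a threaded rod. Origin = the clamp's origin when wide open; slides along the clamp's x. Glass can take up to 60 N from a jaw.
- jaw_far: The like jaw at the clamp's +x end; slides along the clamp's -x as it closes. The rubber pads of both jaws stand 2 to 9 mm proud, worn differently each time, so the jaws' measured positions do not tell when the jar is gripped.
- turnbuckle: Steel turnbuckle body lying along the clamp's x, 55 mm to the clamp's -y side of its origin, its axis 68 mm over the worktop (origin on the axis, half-way along; x axis along it). Its middle carries six radial spokes, round bars 8 mm thick with ends 55 mm from the axis, 60 degrees apart in its plane x = 0, one of them along its own +y axis.
- hub (a point): The turnbuckle's middle, where the spokes meet. Turning it so that the top spokes move towards the jar (clamp's +y; negative turn about x) draws both jaws in, 4 mm each per radian, 1.2 to 3.8 rad in all; it stays where left. It runs at 0.24 N m (4.5 to 7 N on a spoke); 20 N at each jaw takes 0.16 N m more (3 to 4.5 N more). The hand must not press on the clamp with over 25 N.
- shaker: Salt shaker, 44 mm across, 90 mm tall, a bystander; origin under its centre.
- soup_tin: Small tin, 58 mm across, 72 mm tall, a bystander; origin under its centre.
- tamper: Coffee tamper with a wooden knob, 58 mm across, 88 mm tall, a bystander; origin under its centre.
- blue_mug: Light blue mug, 90 mm tall, a bystander; origin under it.
- foil_roll: Small foil roll standing on end, 68 mm across, 60 mm tall, a bystander; origin under its centre.
Not all that is in view belongs to the job. Leave any green or yellow look-alike of the spice_jar alone.

How it is judged:
On the way, in this order (a step that is already met when the one before it is completed fails the run):
1. the jar stands upright on the board between the jaws, released (y of jar_center in the frame of clamp between 0.032 and 0.068 m and x of jar_center in the frame of clamp between -0.02 and 0.02 m and z of jar_center in the frame of clamp between 0.056 and 0.066 m and angle between jar_center's own z axis and vertical below 0.1 rad and linear speed of spice_jar below 0.02 m/s and contact force between the fingers and spice_jar below 0.1 N), for 0.2 s.
2. both jaws bear on the jar (contact force between each of jaw_near, jaw_far and spice_jar above 6 N), for 0.2 s.
At the end, for the whole second after the job is handed in: The jar stands upright (within 0.1 rad) on the clamp's board at the seat (within 18 mm along y), at rest, with each jaw pressing on it with at least 6 N (all of step 2 and y of jar_center in the frame of clamp between 0.032 and 0.068 m and x of jar_center in the frame of clamp between -0.02 and 0.02 m and z of jar_center in the frame of clamp between 0.056 and 0.066 m and angle between jar_center's own z axis and vertical below 0.1 rad and linear speed of spice_jar below 0.02 m/s); the robot touches nothing.
It fails at once if a jaw presses the glass jar with more than 60 N (contact force between any of jaw_near, jaw_far and spice_jar above 60 N).
It fails at once if the hand presses on the clamp or its turnbuckle with more than 25 N (contact force between the arm and clamp above 25 N).
It fails at once if a bystander is moved more than 25 mm (distance of any of shaker, soup_tin, tamper, blue_mug, foil_roll from where it was at the start of the episode above 0.025 m).
It also fails if it takes over 72 s, if anything falls off the work surface, if the arm or the gripper's body presses on something with over 40 N, if the wrist force passes 120 N, or if a joint passes its speed limit or range.

### The arm

A 6-joint arm with a two-finger parallel gripper is mounted at the origin on a cart in front of the work surface, level with it; the furniture and walls round the work are solid. World frame = base frame: x ahead of the robot, y to its left, z up, the work surface at z = 0. Lengths are in m, angles in rad, forces in N, time in s.
With the tool pointing down it reaches from about 0.3 to 0.775 m from the base axis. Payload 14.6 kg.
Tool frame: the origin (TCP) lies at the very end of the fingers, on their centre line; the grasp point (between the pads) lies 19 mm behind it; z points along the fingers, y is the line along which they close (so a half turn about z gives the same grasp; the last joint's range is limited). The gripper opens to 94 mm and grips with 3 to 60 N. Pads are 16 mm wide; open, the fingers measure 119 mm over their backs; the gripper's body (75 mm by 177 mm) begins 78 mm behind the grasp point.
Start: joints at [1.275, 0.3, 1.521, -0, 1.321, -0.067], TCP at [0.125, 0.536, 0.205] pointing down, gripper open.
Joint ranges: [-3.03, 3.03], [-0.79, 2.21], [0.23, 2.52], [-1.04, 4.18], [0, 3.07], [-2.55, 2.55]. Speed limits (rad/s): [2.22, 2.22, 2.57, 3.14, 3.14, 3.14].

### API

Orientations are given as [roll, pitch, yaw] about the fixed x, y, z axes, in that order (R = Rz(yaw) Ry(pitch) Rx(roll)).
In Python, from station import ctrl gives the robot as it stands.
- The arm moves only by the tool move_arm, never from a script. Its argument "increments" is a list of rows, each a list of 7 numbers: the opening, from 0 (shut) to 1 (fully open), then the shift along the tool's x, y, z in units of 50 mm (1.0 is 50 mm), then the turn, a rotation vector about the tool's x, y, z in rad. In form: [[claw, tx, ty, tz, rx, ry, rz], ...]. A call has 1 to 20 rows; each row shifts and turns the commanded pose from where the row before left it, along the tool's axes as they then stand; what a row does not reach is not made up. A row lasts 1/10 s, in which the tool goes at most 50 mm and 8.59 degrees, less where a joint would pass 70% of its speed; a pose out of reach is approached as far as the arm can. A call is refused whole if a number of a shift passes 1 or a number of a turn 0.15, either way. A call with a gripper value outside its range is refused whole. The fingers move at their own pace and stop on an object; "force" is the grip in N (left out, the last holds). Time passes only in rows, so rows that do not move let the fingers close. It gives the time, the measured TCP pose, the force, the opening and the grip force at its end, in the units of the state.
- ctrl.get_obs(): the state, without advancing time (a new reading comes with each control period).
- ctrl.camera(name): name is "scene" or "top" or "wrist"; returns a dict with "color" (384x512x3 uint8, blue, green, red), "K" (3x3 intrinsics, pixels), "pose" (4x4, takes a point from camera to world coordinates); the wrist camera has in their place "tool_from_camera" (4x4, takes a point from camera to tool coordinates, whose origin is the TCP and whose axes are the flange's). Camera axes: x right, y down, z forward; pixel columns grow to the right and rows downward; lengths in m; the calibration is good to about 2 mm. A picture is of the moment at which its call begins: read the wrist's pose just before it. There is no depth.
- ctrl.hand_in(): hands the job in; it is judged then, once.
Trained networks look in a picture, given as the dict that the camera call returned (one of the last four; its "shot" number tells which), for a name from the list of things; names that differ only in an ending like _2 or _b are one class to them, and where a whole thing is asked for, a point or a joint stands for the part that bears it (a point fixed in the world has none). Each returns a list of dicts, best first, with "conf" (0 to 1); they miss things now and then, are a little off and sometimes report something else, mostly with a low value. They report only what shows in the picture. A call takes as long as a camera call. They do not tell look-alikes from the thing itself.
- ctrl.cut_out(name, picture): "mask" (384x512 bool, what is visible of it) and "centre" ([row, column] in pixels, amid what is visible of it).
The state is a dict: "time_s": time; "qpos": joint angles; "joint_vel": joint speeds; "tau": joint torques, N m; "ee_pos": TCP position; "eef_rot": TCP orientation; "force": force on the tool from outside, world axes, zero at the start; "moment": the same for the moment, N m; "grip_width": finger opening in m; "grip_force": force on a finger pad.
Only numpy, scipy, OpenCV 4.12 (cv2) and the standard library are available. Lean on these libraries where they do the work, as an engineer would, in place of code of your own. Each camera call takes 0.05 s, during which the arm holds its last target. There are 200 camera calls.

## Working session

There is one attempt and no reset: what is moved stays moved. The work goes in short steps, Python scripts to look and compute and a tool call to move; the robot and the scene stay as the last step left them, time stands still between calls to the robot, and variables do not carry over. Pictures are saved under pics/ and viewed, at most 10 in all, crops included, and the job is handed in when it is done.

Besides the shell and the picture viewer there is one more tool, called after "Call:" as name([rows], argument=value, ...), one row to a line, values as JSON. move_arm: Moves the arm, as the interface text tells. Its arguments: {"type":"object","properties":{"increments":{"type":"array","items":{"type":"array","items":{"type":"number"}}},"force":{"type":"number"}},"required":["increments"]}

```bash
mkdir -p pics; ls; cat > h.py <<'E'
from station import ctrl
import numpy as np, cv2
def ray(pic,rc,T=None):
    T=pic["pose"] if T is None else T
    K=np.array(pic["K"]);T=np.array(T)
    d=T[:3,:3]@np.linalg.inv(K)@np.array([rc[1],rc[0],1.]);return T[:3,3],d
def atz(pic,rc,z,T=None):
    o,d=ray(pic,rc,T);return o+d*(z-o[2])/d[2]
def proj(pic,p,T=None):
    T=np.array(pic["pose"] if T is None else T);K=np.array(pic["K"])
    q=K@(np.linalg.inv(T)@np.r_[p,1])[:3];return q[:2]/q[2]  # col,row
E
python3 - <<'E'
from h import *
o=ctrl.get_obs();print({k:np.round(v,3) for k,v in o.items()})
ims=[]
for n in("scene","top"):
    p=ctrl.camera(n);ims.append(p["color"]);print(n,np.round(p["K"],1).tolist(),np.round(p["pose"],3).tolist())
    for t in("spice_jar","turnbuckle","jaw_near","jaw_far","clamp","shaker"):
        print(t,[(round(float(d["conf"]),2),np.round(d["centre"]).tolist(),int(d["mask"].sum())) for d in ctrl.cut_out(t,p)[:3]])
cv2.imwrite("pics/s.png",ims[0]);cv2.imwrite("pics/t.png",ims[1])
E
```

```text
pics
{'time_s': np.float64(0.0), 'qpos': array([ 1.275,  0.3  ,  1.522, -0.   ,  1.321, -0.067]), 'joint_vel': array([ 0.001,  0.   ,  0.   , -0.001,  0.   ,  0.001]), 'tau': array([ 2.0000e-03, -5.3182e+01, -3.5273e+01,  7.1000e-02,  2.5000e-02,
       -0.0000e+00]), 'ee_pos': array([0.125, 0.535, 0.205]), 'eef_rot': array([-3.14 , -0.   ,  2.913]), 'force': array([0.506, 0.066, 0.402]), 'moment': array([-0.021,  0.035, -0.004]), 'grip_force': np.float64(0.0), 'grip_width': np.float64(0.094)}
scene [[359.8, 0.0, 254.3], [0.0, 359.8, 189.7], [0.0, 0.0, 1.0]] [[0.78, -0.413, 0.47, -0.229], [-0.625, -0.529, 0.573, -0.925], [0.012, -0.741, -0.671, 1.079], [0.0, 0.0, 0.0, 1.0]]
spice_jar [(0.7, [274.0, 374.0], 354), (0.55, [244.0, 316.0], 297), (0.54, [305.0, 368.0], 385)]
turnbuckle [(0.43, [190.0, 256.0], 173)]
jaw_near [(0.8, [195.0, 236.0], 247), (0.57, [240.0, 316.0], 306)]
jaw_far [(0.53, [190.0, 264.0], 205)]
clamp [(0.85, [191.0, 248.0], 1280)]
shaker [(0.6, [244.0, 315.0], 287), (0.56, [230.0, 280.0], 183)]
top [[389.7, 0.0, 253.6], [0.0, 389.7, 188.9], [0.0, 0.0, 1.0]] [[-0.154, -0.888, 0.433, -0.312], [-0.988, 0.136, -0.072, 0.111], [0.005, -0.439, -0.899, 1.787], [0.0, 0.0, 0.0, 1.0]]
spice_jar [(0.57, [188.0, 390.0], 137), (0.49, [167.0, 370.0], 138), (0.47, [186.0, 330.0], 131)]
turnbuckle [(0.6, [196.0, 257.0], 99)]
jaw_near [(0.74, [202.0, 309.0], 77), (0.72, [208.0, 254.0], 263)]
jaw_far []
clamp [(0.73, [200.0, 253.0], 1190), (0.59, [185.0, 330.0], 129)]
shaker [(0.38, [202.0, 310.0], 101)]
```

```bash
python3 - <<'E'
import cv2
s=cv2.imread("pics/s.png");t=cv2.imread("pics/t.png")
cv2.imwrite("pics/s_c.png",cv2.resize(s[140:340,180:440],(780,600),interpolation=cv2.INTER_CUBIC))
cv2.imwrite("pics/t_c.png",cv2.resize(t[130:270,200:400],(800,560),interpolation=cv2.INTER_CUBIC))
E
```

```text
(no output)
```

View pics/s_c.png

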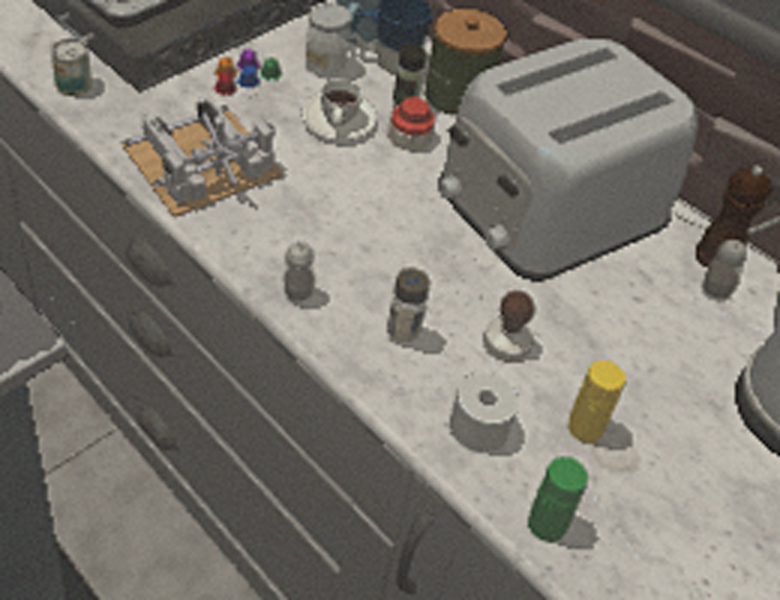

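View pics/t_c.png

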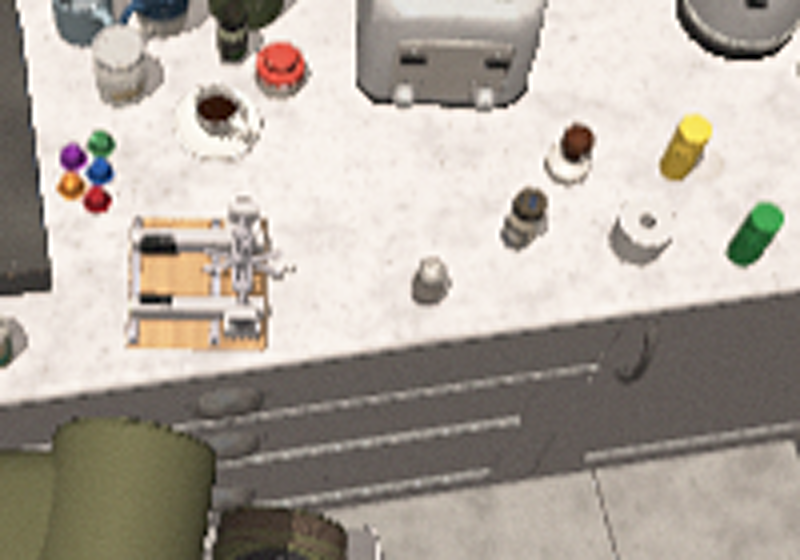

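The spice jar is the clear one with a black cap and paper label: scene (row 242, col 317), top (184, 331). The shaker is at scene (231, 280) and the look-alikes are yellow (scene 273, 379) and green (306, 366), so neither fits. In the top view the clamp's turnbuckle is on the right side of the board, so clamp +y points to the left.

```bash
python3 - <<'E'
from h import *
P={n:ctrl.camera(n) for n in("scene","top")}
def tri(a,b):
    (o1,d1),(o2,d2)=ray(P["scene"],a),ray(P["top"],b)
    A=np.c_[d1,-d2];s=np.linalg.lstsq(A,o2-o1,rcond=None)[0]
    return (o1+s[0]*d1+o2+s[1]*d2)/2,np.linalg.norm(o1+s[0]*d1-o2-s[1]*d2)
def best(n,c,cand):
    l=[d for t in cand for d in ctrl.cut_out(t,P[n])]
    return min(l,key=lambda d:np.hypot(*(np.array(d["centre"])-c)))
for nm,cs,ct in(("jar",(242,317),(184,331)),("shaker",(231,280),(200,308)),("tamper",(248,351),(170,343)),("foil",(278,342),(187,361))):
    cand=("spice_jar","shaker","tamper","foil_roll")
    a,b=best("scene",cs,cand),best("top",ct,cand)
    p,e=tri(a["centre"],b["centre"]);print(nm,a["centre"],b["centre"],p.round(3),round(e,4))
# board by colour, at z=8mm
for n in P:
    m=ctrl.cut_out("clamp",P[n])[0]["mask"].astype(np.uint8)
    hsv=cv2.cvtColor(P[n]["color"],cv2.COLOR_BGR2HSV)
    w=((hsv[...,0]>8)&(hsv[...,0]<22)&(hsv[...,1]>90)&(cv2.dilate(m,np.ones((9,9)))>0))
    r,c=np.nonzero(w);pts=np.array([atz(P[n],x,.008)[:2] for x in zip(r,c)],np.float32)
    (cx,cy),wh,an=cv2.minAreaRect(pts);print(n,len(r),round(cx,3),round(cy,3),np.round(wh,3),round(an,1))
p,e=tri((140+152/3,180+233/3),(130+262/4,200+238/4));print("hub?",p,e)
E
```

```text
jar [242.3, 315.4] [183.4, 331.5] [ 0.487 -0.414  0.059] 0.0082
shaker [229.8, 278.7] [201.8, 309.3] [ 0.414 -0.285  0.059] 0.0063
tamper [250.3, 347.6] [169.7, 341.9] [ 0.575 -0.497  0.025] 0.0035
foil [278.4, 342.4] [188.1, 360.5] [ 0.462 -0.565  0.023] 0.0044
scene 362 0.482 -0.006 [0.165 0.178] 80.1
top 419 0.486 0.002 [0.162 0.173] 80.4
hub? [ 0.49560634 -0.05418584  0.04269734] 0.014634851387726956
```

Call:
move_arm([
  [1,0,0,-0.3,0,0,0.134],
  [1,0,0,-0.3,0,0,0.134],
  [1,0,0,-0.3,0,0,0.134],
  [1,0,0,-0.3,0,0,0.134],
  [1,0,0,-0.3,0,0,0.134],
  [1,0,0,-0.3,0,0,0.134],
  [1,0,0,-0.3,0,0,0.134],
  [1,0,0,-0.3,0,0,0.134],
  [1,0,0,-0.3,0,0,0.134],
  [1,0,0,-0.3,0,0,0.134],
])

```text
time_s: 3.5
ee_pos: [0.1247, 0.5356, 0.3561]
eef_rot: [-3.142, -0.0, 1.567]
force: [0.1, -0.1, 0.1]
grip_width: 0.094
grip_force: 0.0
```

```bash
python3 - <<'E'
from h import *
p=ctrl.camera("wrist");print(np.round(p["tool_from_camera"],3),np.round(p["K"],1).tolist());o=ctrl.get_obs();print(o["time_s"],o["ee_pos"],o["eef_rot"],o["qpos"].round(2))
E
```

```text
[[-0.    -0.959 -0.285  0.082]
 [ 1.    -0.001  0.     0.001]
 [-0.    -0.285  0.959 -0.18 ]
 [ 0.     0.     0.     1.   ]] [[270.6, 0.0, 257.1], [0.0, 270.6, 189.6], [0.0, 0.0, 1.0]]
3.55 [0.12484481 0.53595573 0.35861082] [ 3.14062953 -0.00321419  1.55891583] [ 1.28  0.24  1.25 -0.    1.65  1.29]
```

Call:
move_arm([
  [1,-0.77,0.58,0,0,0,0],
  [1,-0.77,0.58,0,0,0,0],
  [1,-0.77,0.58,0,0,0,0],
  [1,-0.77,0.58,0,0,0,0],
  [1,-0.77,0.58,0,0,0,0],
  [1,-0.77,0.58,0,0,0,0],
  [1,-0.77,0.58,0,0,0,0],
  [1,-0.77,0.58,0,0,0,0],
  [1,-0.77,0.58,0,0,0,0],
  [1,-0.77,0.58,0,0,0,0],
  [1,-0.77,0.58,0,0,0,0],
  [1,-0.77,0.58,0,0,0,0],
  [1,0,0,0,0,0,0],
  [1,0,0,0,0,0,0],
])

```text
time_s: 4.95
ee_pos: [0.4738, 0.0738, 0.3548]
eef_rot: [-3.141, -0.0, 1.573]
force: [-0.2, -0.5, -0.8]
grip_width: 0.094
grip_force: 0.0
```

```bash
cat >> h.py <<'E'
from scipy.spatial.transform import Rotation as Ro
def wrist():
    o=ctrl.get_obs();p=ctrl.camera("wrist");T=np.eye(4)
    T[:3,:3]=Ro.from_euler("xyz",o["eef_rot"]).as_matrix();T[:3,3]=o["ee_pos"]
    p["pose"]=T@np.array(p["tool_from_camera"]);return p,o
E
python3 - <<'E'
from h import *
p,o=wrist();cv2.imwrite("pics/w1.png",p["color"]);np.save("w1pose.npy",p["pose"])
print(o["time_s"],o["ee_pos"],o["eef_rot"],o["qpos"].round(2))
cv2.imwrite("pics/w1v.png",cv2.resize(p["color"],(800,600),interpolation=cv2.INTER_CUBIC))
E
```

```text
4.95 [0.47379452 0.07378273 0.35475933] [-3.14053201e+00 -8.37978537e-05  1.57296049e+00] [0.08 0.07 1.45 0.   1.62 0.08]
```

View pics/w1v.png

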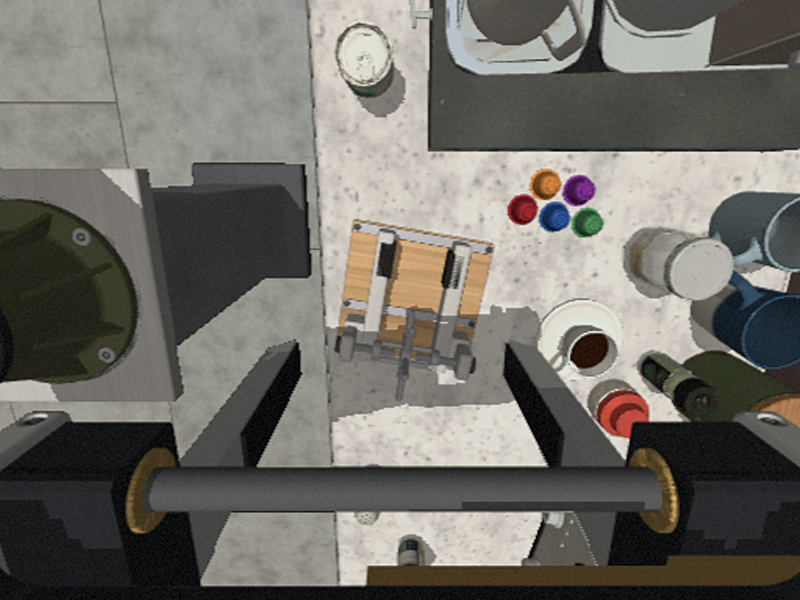

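The picture shows the board (top corners at 354,220 and 494,244), the pads at (387,258) and (450,268), and the spokes around (410,350). The clamp yaw is about -10°. Next I refine that and fit the board.

```bash
python3 - <<'E'
from h import *
im=cv2.imread("pics/w1.png");T=np.load("w1pose.npy");p=dict(K=[[270.6,0,257.1],[0,270.6,189.6],[0,0,1]],pose=T)
hsv=cv2.cvtColor(im,cv2.COLOR_BGR2HSV);w=(hsv[...,0]>8)&(hsv[...,0]<25)&(hsv[...,1]>70)
w[:135]=0;w[260:]=0;w[:,:205]=0;w[:,325:]=0
r,c=np.nonzero(w);pts=np.array([atz(p,x,.008)[:2] for x in zip(r,c)],np.float32)
rc=cv2.minAreaRect(pts);print(len(r),rc);print(cv2.boxPoints(rc).round(3))
TL=atz(p,(220*.64,354*.64),.008);TR=atz(p,(244*.64,494*.64),.008);print(TL,TR,np.linalg.norm(TL-TR),np.degrees(np.arctan2(*(TR-TL)[1::-1])))
# overlay model from rc
def overlay(o,yaw):
    R=Ro.from_euler("z",yaw).as_matrix();q=im.copy()
    def ln(ps,col):
        u=np.array([proj(p,R@np.array(x)+[o[0],o[1],0]) for x in ps]);cv2.polylines(q,[np.int32(u*16)],False,col,1,cv2.LINE_AA,4)
    ln([(-.09,-.086,.008),(.09,-.086,.008),(.09,.086,.008),(-.09,.086,.008),(-.09,-.086,.008)],(0,0,255))
    ln([(0,.05,.008),(0,.05,.046)],(255,0,0));ln([(-.09,-.055,.068),(.09,-.055,.068)],(0,255,0));ln([(0,-.11,.068),(0,0,.068)],(0,255,255))
    cv2.imwrite("pics/ov1.png",cv2.resize(q[120:270,190:340],(600,600),interpolation=cv2.INTER_CUBIC))
y=np.radians(-9.7);R=Ro.from_euler("z",y).as_matrix()
o=(TL+TR)/2-R@[0,.086,0];print("origin",o);overlay(o,y)
E
```

```text
3535 ((0.5152801871299744, -0.006434433162212372), (0.1755334436893463, 0.23496797680854797), 80.28755187988281)
[[ 0.385 -0.073]
 [ 0.616 -0.113]
 [ 0.646  0.06 ]
 [ 0.414  0.1  ]]
[0.41555094 0.09783246 0.008     ] [0.59002689 0.0683733  0.008     ] 0.1769454640330296 -9.583640506240991
origin [ 0.48829883 -0.00166762  0.008     ]
```

View pics/ov1.png

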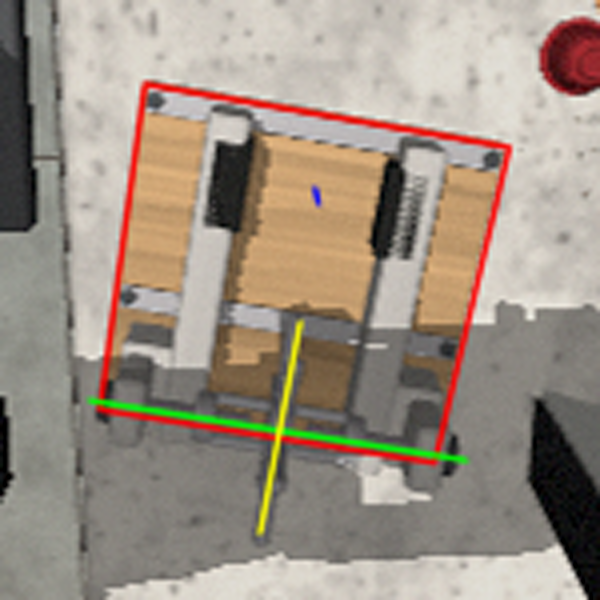

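Call:
move_arm([
  [1,0,0,0,0,0,0.084],
  [1,0,0,0,0,0,0.084],
  [1,-0.81,0.186,0.11,0,0,0],
  [1,-0.81,0.186,0.11,0,0,0],
  [1,-0.81,0.186,0.11,0,0,0],
  [1,-0.81,0.186,0.11,0,0,0],
  [1,-0.81,0.186,0.11,0,0,0],
  [1,-0.81,0.186,0.11,0,0,0],
  [1,-0.81,0.186,0.11,0,0,0],
  [1,-0.81,0.186,0.11,0,0,0],
  [1,-0.81,0.186,0.11,0,0,0],
  [1,-0.81,0.186,0.11,0,0,0],
  [1,0,0,0,0,0,0],
  [1,0,0,0,0,0,0],
])

```text
time_s: 6.4
ee_pos: [0.4988, -0.3395, 0.3002]
eef_rot: [-3.141, -0.0, 1.406]
force: [0.1, 0.5, -0.7]
grip_width: 0.0942
grip_force: 0.0
```

```bash
python3 - <<'E'
from h import *
p,o=wrist();cv2.imwrite("pics/w2.png",p["color"]);np.save("w2pose.npy",p["pose"])
print(o["time_s"],o["ee_pos"],o["eef_rot"],o["qpos"].round(2))
for d in ctrl.cut_out("spice_jar",p)[:3]:
    r,c=np.nonzero(d["mask"]);print(d["conf"],d["centre"],r.min(),r.max(),c.min(),c.max(),atz(p,d["centre"],.06))
cv2.imwrite("pics/w2v.png",cv2.resize(p["color"][60:330,100:460],(800,600),interpolation=cv2.INTER_CUBIC))
E
```

```text
6.4 [ 0.4988428  -0.33951029  0.30016866] [-3.14120344e+00 -4.65255322e-04  1.40623270e+00] [-0.66  0.37  1.21  0.    1.56 -0.49]
0.78 [345.5, 247.1] 328 361 239 259 [ 0.42158594 -0.69080761  0.06      ]
0.68 [328.3, 314.9] 286 342 299 330 [ 0.55639121 -0.67143788  0.06      ]
0.66 [210.1, 255.9] 187 228 245 271 [ 0.48517452 -0.41564888  0.06      ]
```

View pics/w2v.png

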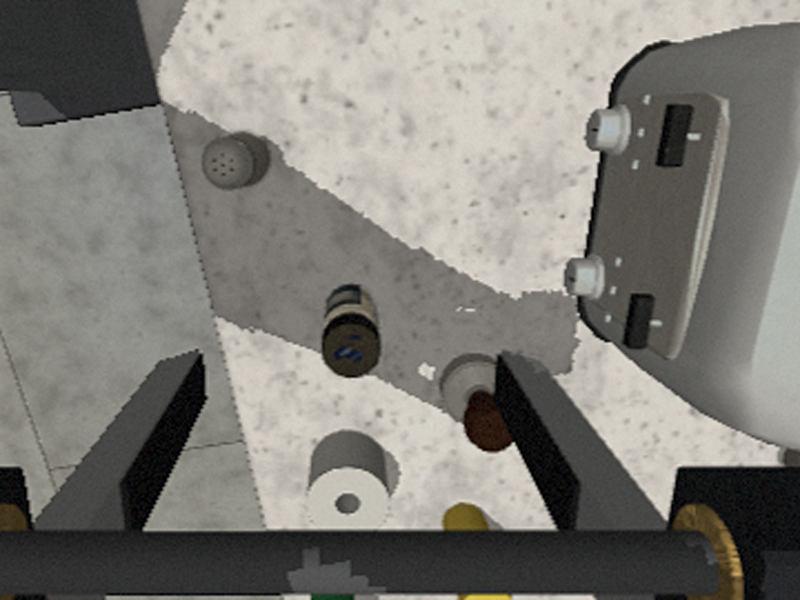

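The jar (clear body, black cap with blue print) has its cap top at crop (351,346), which is full (row 215.5, col 258). It stands apart from the tamper (490,400) and the foil roll (348,480). I'll fix its axis using the cap circle.

```bash
python3 - <<'E'
from h import *
im=cv2.imread("pics/w2.png");T=np.load("w2pose.npy");p=dict(K=[[270.6,0,257.1],[0,270.6,189.6],[0,0,1]],pose=T)
s=.45
print("top c",atz(p,(60+346*s,100+351*s),.105))
for z,l,r,y in((.105,323,380,346),):
    a=atz(p,(60+y*s,100+l*s),z);b=atz(p,(60+y*s,100+r*s),z);print(a,b,np.linalg.norm(a-b))
print("cap bottom edge +y-far", atz(p,(60+377*s,100+351*s),.105), "base far +y", atz(p,(60+286*s,100+349*s),0))
c=np.array([.485,-.415,0]);Tt=np.eye(4)
q=cv2.resize(im[60:330,100:460],(800,600),interpolation=cv2.INTER_CUBIC)
E
```

```text
top c [ 0.4897002  -0.40808259  0.105     ]
[ 0.47121419 -0.40500283  0.105     ] [ 0.50884669 -0.41127239  0.105     ] 0.038151180038812224
cap bottom edge +y-far [ 0.48600196 -0.43041145  0.105     ] base far +y [ 0.49020162 -0.3969011   0.        ]
```

Call:
move_arm([
  [1,-0.73,0.02,0,0,0,0],
  [1,-0.73,0.02,0,0,0,0],
  [1,0,0,0.6,0,0,0],
  [1,0,0,0.6,0,0,0],
  [1,0,0,0.6,0,0,0],
  [1,0,0,0.6,0,0,0],
  [1,0,0,0.6,0,0,0],
  [1,0,0,0.6,0,0,0],
  [1,0,0,0.4,0,0,0],
  [1,0,0,0.4,0,0,0],
  [1,0,0,0.28,0,0,0],
  [1,0,0,0,0,0,0],
], force=15)

```text
time_s: 7.7
ee_pos: [0.4884, -0.4113, 0.0653]
eef_rot: [-3.14, -0.001, 1.406]
force: [1.5, 0.3, -0.7]
grip_width: 0.0939
grip_force: 0.0
```

Call:
move_arm([
  [0,0,0,0,0,0,0],
  [0,0,0,0,0,0,0],
  [0,0,0,0,0,0,0],
  [0,0,0,0,0,0,0],
  [0,0,0,0,0,0,0],
  [0,0,0,0,0,0,0],
  [0,0,0,0,0,0,0],
  [0,0,0,0,0,0,0],
])

```text
time_s: 8.5
ee_pos: [0.4884, -0.4128, 0.0664]
eef_rot: [-3.142, -0.0, 1.405]
force: [0.8, 0.9, -0.2]
grip_width: 0.0406
grip_force: 15.0
```

Call:
move_arm([
  [0,0,0,-0.4,0,0,0],
  [0,0,0,-0.68,0,0,0],
  [0,0,0,-0.68,0,0,0],
  [0,0,0,-0.68,0,0,0],
  [0,0,0,-0.68,0,0,0],
  [0,0,0,-0.68,0,0,0],
  [0,0.3,-0.05,0,0,0,0],
  [0,0.68,-0.1,0,0,0,0],
  [0,0.68,-0.1,0,0,0,0],
  [0,0.68,-0.1,0,0,0,0],
  [0,0.68,-0.1,0,0,0,0],
  [0,0.68,-0.1,0,0,0,0],
  [0,0.68,-0.1,0,0,0,0],
  [0,0.68,-0.1,0,0,0,0],
  [0,0.68,-0.1,0,0,0,0],
  [0,0.68,-0.1,0,0,0,0],
  [0,0.68,-0.1,0,0,0,0],
  [0,0.68,-0.1,0,0,0,0],
  [0,0.68,-0.1,0,0,0,0],
  [0,0.68,-0.1,0,0,0,0],
])

```text
time_s: 10.5
ee_pos: [0.497, 0.0505, 0.2565]
eef_rot: [-3.142, 0.0, 1.405]
force: [1.7, 0.1, -1.4]
grip_width: 0.0406
grip_force: 15.0
```

Call:
move_arm([
  [0,0,0,0,0,0,0],
  [0,0,0,0,0,0,0],
  [0,0,0,0,0,0,0],
])

```text
time_s: 10.8
ee_pos: [0.4973, 0.0484, 0.2564]
eef_rot: [-3.141, 0.0, 1.404]
force: [-0.6, 0.3, -0.8]
grip_width: 0.0408
grip_force: 15.0
```

```bash
python3 - <<'E'
from h import *
p,o=wrist();cv2.imwrite("pics/w3.png",p["color"]);np.save("w3pose.npy",p["pose"])
print(o["time_s"],o["ee_pos"],o["eef_rot"],o["qpos"].round(2),o["grip_width"])
cv2.imwrite("pics/w3v.png",cv2.resize(p["color"][60:330,100:460],(800,600),interpolation=cv2.INTER_CUBIC))
E
```

```text
10.8 [0.49729959 0.04843604 0.25636951] [-3.14142216e+00  1.83183085e-04  1.40425030e+00] [ 0.02  0.15  1.58 -0.    1.41  0.19] 0.04079111457274984
```

View pics/w3v.png

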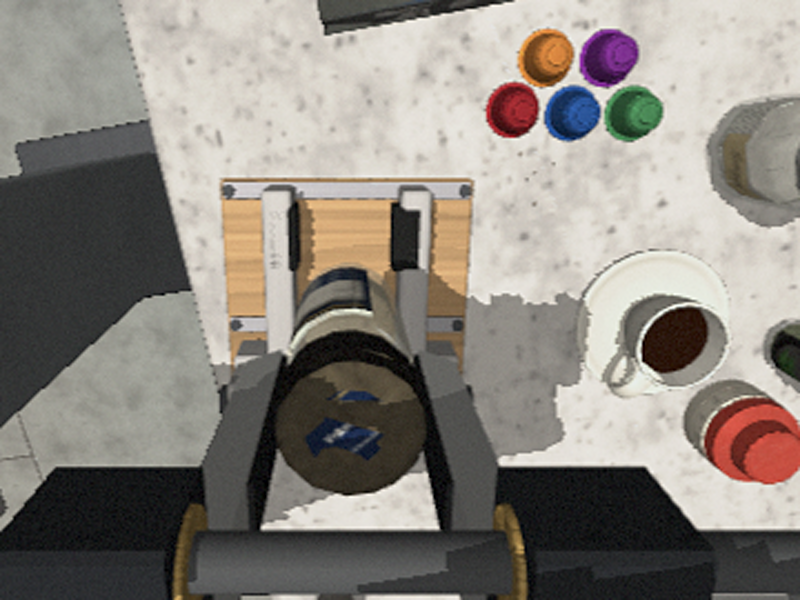

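The board is squarely aligned with the tool: corners at (222,180) and (473,180), pad faces at x≈299 and x≈391. The jar is held upright between the fingers.

```bash
python3 - <<'E'
from h import *
T=np.load("w3pose.npy");p=dict(K=[[270.6,0,257.1],[0,270.6,189.6],[0,0,1]],pose=T)
tcp=np.array([.4973,.0484]);ex=np.array([np.cos(1.4043),np.sin(1.4043)]);ey=np.array([ex[1],-ex[0]]);s=.45
def f(n,x,y,z):
    w=atz(p,(60+y*s,100+x*s),z)[:2]-tcp;print(n,"tool x(y_c) %.4f tool y(x_c) %.4f"%(w@ex,w@ey))
f("TL",222,180,.008);f("TR",473,180,.008)
f("padL",299,240,.046);f("padL bottom",301,265,.020);f("padR",391,240,.046)
f("jar cap L",275,425,.295);f("cap R",428,425,.295);f("cap bot",352,494,.295);f("rim top base far",342,268,.19)
c=np.array([.4883,-.0017]);w=c-tcp;print("clamp origin prev",w@ex,w@ey)
E
```

```text
TL tool x(y_c) 0.0349 tool y(x_c) -0.0885
TR tool x(y_c) 0.0348 tool y(x_c) 0.0884
padL tool x(y_c) -0.0002 tool y(x_c) -0.0321
padL bottom tool x(y_c) -0.0238 tool y(x_c) -0.0333
padR tool x(y_c) -0.0002 tool y(x_c) 0.0287
jar cap L tool x(y_c) 0.0032 tool y(x_c) -0.0185
cap R tool x(y_c) 0.0032 tool y(x_c) 0.0216
cap bot tool x(y_c) -0.0178 tool y(x_c) 0.0017
rim top base far tool x(y_c) 0.0183 tool y(x_c) -0.0020
clamp origin prev -0.05089874430367831 -0.000572562929968912
```

Call:
move_arm([
  [0,0,-0.03,0.3,0,0,0],
  [0,0,0,0.5,0,0,0],
  [0,0,0,0.5,0,0,0],
  [0,0,0,0.5,0,0,0],
  [0,0,0,0.5,0,0,0],
  [0,0,0,0.5,0,0,0],
  [0,0,0,0.4,0,0,0],
  [0,0,0,0.2,0,0,0],
  [0,0,0,0.1,0,0,0],
  [0,0,0,0.06,0,0,0],
  [0,0,0,0,0,0,0],
  [0,0,0,0,0,0,0],
])

```text
time_s: 12.05
ee_pos: [0.4962, 0.0493, 0.0791]
eef_rot: [3.14, -0.0, 1.405]
force: [0.8, 0.3, -0.3]
grip_width: 0.0405
grip_force: 15.0
```

Call:
move_arm([
  [0,0,0,0.01,0,0,0],
  [0,0,0,0.01,0,0,0],
  [0,0,0,0,0,0,0],
])

```text
time_s: 12.35
ee_pos: [0.4959, 0.0494, 0.0776]
eef_rot: [3.141, -0.0, 1.405]
force: [-0.1, -0.3, -0.5]
grip_width: 0.0407
grip_force: 15.0
```

Call:
move_arm([
  [0,0,0,0.02,0,0,0],
  [0,0,0,0.01,0,0,0],
  [0,0,0,0,0,0,0],
])

```text
time_s: 12.65
ee_pos: [0.4958, 0.0493, 0.0758]
eef_rot: [-3.141, 0.0, 1.405]
force: [-0.5, -0.4, -0.2]
grip_width: 0.0404
grip_force: 15.0
```

Call:
move_arm([
  [0,0,0,0.01,0,0,0],
  [0,0,0,0.01,0,0,0],
  [0,0,0,0,0,0,0],
])

```text
time_s: 12.95
ee_pos: [0.4958, 0.0493, 0.0749]
eef_rot: [-3.141, 0.0, 1.405]
force: [-0.1, 0.8, -0.8]
grip_width: 0.0405
grip_force: 15.0
```

Call:
move_arm([
  [0,0,0,0.01,0,0,0],
  [0,0,0,0.01,0,0,0],
  [0,0,0,0,0,0,0],
])

```text
time_s: 13.25
ee_pos: [0.4959, 0.0494, 0.0743]
eef_rot: [3.141, -0.0, 1.405]
force: [-2.7, -0.3, 4.8]
grip_width: 0.0405
grip_force: 15.0
```

Call:
move_arm([
  [0.8,0,0,0,0,0,0],
  [0.8,0,0,0,0,0,0],
  [0.8,0,0,0,0,0,0],
  [0.8,0,0,0,0,0,0],
  [0.8,0,0,0,0,0,0],
  [0.8,0,0,0,0,0,0],
  [0.8,0,0,-0.2,0,0,0],
  [0.8,0,0,-0.4,0,0,0],
  [0.8,0,0,-0.6,0,0,0],
  [0.8,0,0,-0.8,0,0,0],
  [0.8,0,0,-0.8,0,0,0],
  [0.8,0,0,-0.8,0,0,0],
  [0.8,0,0,-0.8,0,0,0],
  [0.8,0,0,0,0,0,0],
  [0.8,0,0,0,0,0,0],
])

```text
time_s: 14.75
ee_pos: [0.4958, 0.0494, 0.2946]
eef_rot: [3.14, -0.0, 1.405]
force: [0.9, 0.0, -1.9]
grip_width: 0.0752
grip_force: 0.0
```

```bash
python3 - <<'E'
from h import *
p,o=wrist();cv2.imwrite("pics/w4.png",p["color"]);np.save("w4pose.npy",p["pose"])
print(o["time_s"],o["ee_pos"],o["eef_rot"],o["qpos"].round(2),o["grip_width"])
for d in ctrl.cut_out("turnbuckle",p)[:2]+ctrl.cut_out("spice_jar",p)[:2]:
    r,c=np.nonzero(d["mask"]);print(round(d["conf"],2),d["centre"],r.min(),r.max(),c.min(),c.max())
cv2.imwrite("pics/w4v.png",cv2.resize(p["color"][80:384,100:460],(711,600),interpolation=cv2.INTER_CUBIC))
E
```

```text
14.75 [0.4957856  0.04935478 0.29461128] [ 3.14018461e+00 -2.72077577e-04  1.40481056e+00] [ 0.03  0.13  1.52 -0.    1.49  0.19] 0.0751801640584673
0.82 [231.4, 255.6] 197 263 232 282
0.8 [167.4, 255.3] 147 184 243 270
```

View pics/w4v.png

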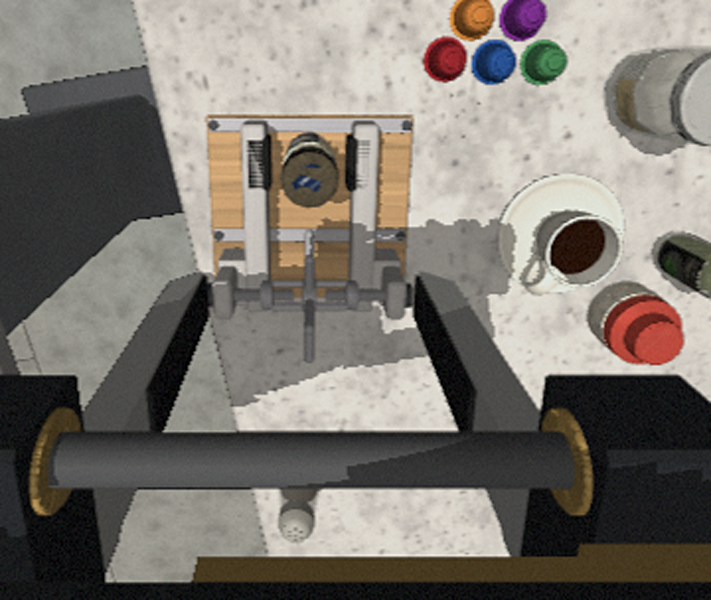

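```bash
cat >> h.py <<'E'
yaw=-0.166;Rc=Ro.from_euler("z",yaw).as_matrix()
# clamp origin from w3 view: tool coords (-.0511,0) from TCP (.4973,.0484)
C0=np.array([.4973,.0484,0])+Rc@[0,-.0511,0]
def cw(v): return C0+Rc@np.array(v)
E
python3 - <<'E'
from h import *
print("C0",C0,"hub",cw((0,-.055,.068)))
T=np.load("w4pose.npy");p=dict(K=[[270.6,0,257.1],[0,270.6,189.6],[0,0,1]],pose=T)
for ph in range(0,60,6):
    print(ph,[tuple(proj(p,cw((0,-.055+.055*np.cos(a),.068+.055*np.sin(a)))).round(0).astype(int)) for a in np.radians(ph+60*np.arange(6))])
im=cv2.imread("pics/w4.png")
cv2.imwrite("pics/w4z.png",cv2.resize(im[190:270,225:290],(650,800)[:1]+(600,) if 0 else (488,600),interpolation=cv2.INTER_CUBIC))
E
```

```text
C0 [ 0.4888563  -0.00199756  0.        ] hub [ 0.47976818 -0.05624151  0.068     ]
0 [(np.int64(257), np.int64(198)), (np.int64(257), np.int64(226)), (np.int64(257), np.int64(260)), (np.int64(257), np.int64(260)), (np.int64(257), np.int64(232)), (np.int64(257), np.int64(204))]
6 [(np.int64(257), np.int64(199)), (np.int64(257), np.int64(231)), (np.int64(257), np.int64(262)), (np.int64(257), np.int64(258)), (np.int64(257), np.int64(229)), (np.int64(257), np.int64(202))]
12 [(np.int64(257), np.int64(201)), (np.int64(257), np.int64(235)), (np.int64(257), np.int64(263)), (np.int64(257), np.int64(255)), (np.int64(257), np.int64(226)), (np.int64(257), np.int64(201))]
18 [(np.int64(257), np.int64(203)), (np.int64(257), np.int64(239)), (np.int64(257), np.int64(264)), (np.int64(257), np.int64(253)), (np.int64(257), np.int64(223)), (np.int64(257), np.int64(199))]
24 [(np.int64(257), np.int64(206)), (np.int64(257), np.int64(242)), (np.int64(257), np.int64(265)), (np.int64(257), np.int64(250)), (np.int64(257), np.int64(220)), (np.int64(257), np.int64(198))]
30 [(np.int64(257), np.int64(208)), (np
[... 240 characters left out ...]
 np.int64(264)), (np.int64(257), np.int64(245)), (np.int64(257), np.int64(214)), (np.int64(257), np.int64(196))]
42 [(np.int64(257), np.int64(215)), (np.int64(257), np.int64(253)), (np.int64(257), np.int64(264)), (np.int64(257), np.int64(242)), (np.int64(257), np.int64(211)), (np.int64(257), np.int64(196))]
48 [(np.int64(257), np.int64(219)), (np.int64(257), np.int64(256)), (np.int64(257), np.int64(263)), (np.int64(257), np.int64(239)), (np.int64(257), np.int64(209)), (np.int64(257), np.int64(196))]
54 [(np.int64(257), np.int64(222)), (np.int64(257), np.int64(258)), (np.int64(257), np.int64(261)), (np.int64(257), np.int64(236)), (np.int64(257), np.int64(206)), (np.int64(257), np.int64(197))]
```

View pics/w4z.png

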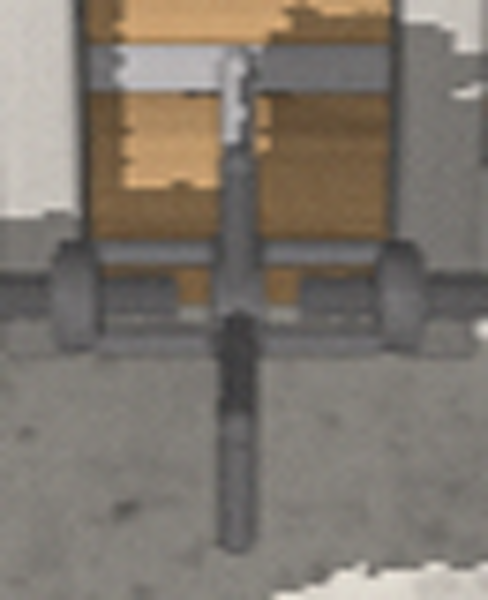

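The jar stands on the seat between the jaws, released, with the cap at (310,172). The spokes lie in one image column, as they should. I'll close the fingers, go to the -y side of the spokes, drop to 40 mm above the axis and push towards +y.

Call:
move_arm([
  [0,-0.69,0.03,0,0,0,0],
  [0,-0.69,0,0,0,0,0],
  [0,-0.69,0,0,0,0,0],
  [0,-0.69,0,0,0,0,0],
  [0,-0.69,0,0,0,0,0],
  [0,0,0,0.5,0,0,0],
  [0,0,0,0.5,0,0,0],
  [0,0,0,0.5,0,0,0],
  [0,0,0,0.5,0,0,0],
  [0,0,0,0.5,0,0,0],
  [0,0,0,0.5,0,0,0],
  [0,0,0,0.5,0,0,0],
  [0,0,0,0.24,0,0,0],
  [0,0,0,0,0,0,0],
  [0,0,0,0,0,0,0],
])

```text
time_s: 16.4
ee_pos: [0.4691, -0.1211, 0.1075]
eef_rot: [3.141, 0.0, 1.405]
force: [-0.1, -0.0, 0.2]
grip_width: 0.0008
grip_force: 0.0
```

Call:
move_arm([
  [0,0.06,0,0,0,0,0],
  [0,0.06,0,0,0,0,0],
  [0,0.06,0,0,0,0,0],
  [0,0.06,0,0,0,0,0],
  [0,0.06,0,0,0,0,0],
  [0,0.06,0,0,0,0,0],
  [0,0.06,0,0,0,0,0],
  [0,0.06,0,0,0,0,0],
  [0,0.06,0,0,0,0,0],
  [0,0.06,0,0,0,0,0],
  [0,0.06,0,0,0,0,0],
  [0,0.06,0,0,0,0,0],
  [0,0.06,0,0,0,0,0],
])

```text
time_s: 17.7
ee_pos: [0.4753, -0.0823, 0.107]
eef_rot: [-3.142, -0.0, 1.405]
force: [-0.1, 0.6, 0.3]
grip_width: 0.0007
grip_force: 0.0
```

Leading face is at about u = -19 mm with no contact yet. I'll continue.

Call:
move_arm([
  [0,0.06,0,0,0,0,0],
  [0,0.06,0,0,0,0,0],
  [0,0.06,0,0,0,0,0],
  [0,0.06,0,0,0,0,0],
  [0,0.06,0,0,0,0,0],
])

```text
time_s: 18.2
ee_pos: [0.4778, -0.068, 0.1071]
eef_rot: [3.141, 0.001, 1.405]
force: [-3.3, -5.4, 5.1]
grip_width: 0.0003
grip_force: 2.9
```

Call:
move_arm([
  [0,0.06,0,0,0,0,0],
  [0,0.06,0,0,0,0,0],
  [0,0.06,0,0,0,0,0],
])

```text
time_s: 18.5
ee_pos: [0.4793, -0.0593, 0.1072]
eef_rot: [3.141, 0.001, 1.405]
force: [-2.1, -5.9, 2.4]
grip_width: 0.0006
grip_force: 3.1
```

Call:
move_arm([
  [0,0.06,0,0,0,0,0],
  [0,0.06,0,0,0,0,0],
  [0,0.06,0,0,0,0,0],
])

```text
time_s: 18.8
ee_pos: [0.4805, -0.0505, 0.1068]
eef_rot: [-3.141, 0.001, 1.405]
force: [-0.9, -6.8, -1.3]
grip_width: 0.0005
grip_force: 2.8
```

Contact found. Torque from the reading is about 0.25 N·m, which is the free-running value. I'll finish the stroke and take the next spoke.

Call:
move_arm([
  [0,0.06,0,0,0,0,0],
  [0,0.06,0,0,0,0,0],
  [0,0.06,0,0,0,0,0],
  [0,0.06,0,0,0,0,0],
])

```text
time_s: 19.2
ee_pos: [0.4826, -0.0386, 0.1069]
eef_rot: [-3.141, 0.001, 1.405]
force: [-0.7, -6.5, -0.0]
grip_width: 0.0009
grip_force: 2.6
```

Call:
move_arm([
  [0,-0.06,0,0,0,0,0],
  [0,-0.04,0,-0.3,0,0,0],
  [0,0,0,-0.3,0,0,0],
  [0,-0.4,0,0,0,0,0],
  [0,-0.4,0,0,0,0,0],
  [0,-0.34,0,0,0,0,0],
  [0,0,0,0.3,0,0,0],
  [0,0,0,0.3,0,0,0],
  [0,0,0,0,0,0,0],
])

```text
time_s: 20.1
ee_pos: [0.4716, -0.0992, 0.1055]
eef_rot: [-3.139, -0.001, 1.404]
force: [0.1, -0.1, 1.5]
grip_width: 0.0006
grip_force: 0.0
```

Call:
move_arm([
  [0,0.06,0,0,0,0,0],
  [0,0.06,0,0,0,0,0],
  [0,0.06,0,0,0,0,0],
  [0,0.06,0,0,0,0,0],
  [0,0.06,0,0,0,0,0],
  [0,0.06,0,0,0,0,0],
  [0,0.06,0,0,0,0,0],
  [0,0.06,0,0,0,0,0],
])

```text
time_s: 20.9
ee_pos: [0.4769, -0.0762, 0.1078]
eef_rot: [3.14, 0.001, 1.405]
force: [-1.1, -7.2, 4.5]
grip_width: 0.0003
grip_force: 3.1
```

Call:
move_arm([
  [0,0.06,0,0,0,0,0],
  [0,0.06,0,0,0,0,0],
  [0,0.06,0,0,0,0,0],
])

```text
time_s: 21.2
ee_pos: [0.4784, -0.0672, 0.1077]
eef_rot: [3.14, 0.001, 1.405]
force: [-0.3, -4.6, 4.4]
grip_width: 0.0005
grip_force: 2.9
```

Call:
move_arm([
  [0,0.06,0,0,0,0,0],
  [0,0.06,0,0,0,0,0],
  [0,0.06,0,0,0,0,0],
])

```text
time_s: 21.5
ee_pos: [0.4799, -0.0583, 0.1076]
eef_rot: [3.14, 0.001, 1.405]
force: [0.9, -6.3, 2.2]
grip_width: 0.0007
grip_force: 3.1
```

Call:
move_arm([
  [0,0.06,0,0,0,0,0],
  [0,0.06,0,0,0,0,0],
  [0,0.06,0,0,0,0,0],
])

```text
time_s: 21.8
ee_pos: [0.481, -0.0495, 0.1071]
eef_rot: [3.141, 0.001, 1.405]
force: [0.1, -7.2, -2.1]
grip_width: 0.0006
grip_force: 2.8
```

Call:
move_arm([
  [0,0.06,0,0,0,0,0],
  [0,0.06,0,0,0,0,0],
])

```text
time_s: 22.0
ee_pos: [0.4818, -0.0435, 0.107]
eef_rot: [3.142, 0.001, 1.405]
force: [-1.1, -6.3, -0.4]
grip_width: 0.0004
grip_force: 2.6
```

Call:
move_arm([
  [0,0.06,0,0,0,0,0],
  [0,0.06,0,0,0,0,0],
])

```text
time_s: 22.2
ee_pos: [0.4828, -0.0376, 0.1071]
eef_rot: [3.141, 0.001, 1.405]
force: [-0.5, -5.9, -0.5]
grip_width: 0.0007
grip_force: 2.5
```

Call:
move_arm([
  [0,-0.06,0,0,0,0,0],
  [0,-0.04,0,-0.3,0,0,0],
  [0,0,0,-0.3,0,0,0],
  [0,-0.4,0,0,0,0,0],
  [0,-0.4,0,0,0,0,0],
  [0,-0.34,0,0,0,0,0],
  [0,0,0,0.3,0,0,0],
  [0,0,0,0.3,0,0,0],
  [0,0,0,0,0,0,0],
])

```text
time_s: 23.1
ee_pos: [0.4717, -0.0982, 0.1056]
eef_rot: [-3.139, -0.0, 1.405]
force: [0.8, -0.5, -0.4]
grip_width: 0.0005
grip_force: 0.0
```

Call:
move_arm([
  [0,0.06,0,0,0,0,0],
  [0,0.06,0,0,0,0,0],
  [0,0.06,0,0,0,0,0],
  [0,0.06,0,0,0,0,0],
  [0,0.06,0,0,0,0,0],
  [0,0.06,0,0,0,0,0],
])

```text
time_s: 23.7
ee_pos: [0.4761, -0.0812, 0.1079]
eef_rot: [3.14, 0.002, 1.405]
force: [-1.1, -7.0, 5.8]
grip_width: 0.0004
grip_force: 3.6
```

Call:
move_arm([
  [0,0.04,0,0,0,0,0],
  [0,0.04,0,0,0,0,0],
])

```text
time_s: 23.9
ee_pos: [0.4767, -0.0772, 0.1078]
eef_rot: [3.14, 0.001, 1.405]
force: [-1.5, -7.1, 5.9]
grip_width: 0.0002
grip_force: 3.3
```

Call:
move_arm([
  [0,0.04,0,0,0,0,0],
  [0,0.04,0,0,0,0,0],
])

```text
time_s: 24.1
ee_pos: [0.4774, -0.0732, 0.1077]
eef_rot: [3.14, 0.001, 1.405]
force: [-0.9, -5.5, 5.0]
grip_width: 0.0008
grip_force: 2.9
```

Call:
move_arm([
  [0,0.04,0,0,0,0,0],
  [0,0.04,0,0,0,0,0],
])

```text
time_s: 24.3
ee_pos: [0.478, -0.0692, 0.1077]
eef_rot: [3.14, 0.001, 1.405]
force: [-0.6, -4.7, 4.4]
grip_width: 0.0006
grip_force: 2.8
```

Call:
move_arm([
  [0,0.04,0,0,0,0,0],
  [0,0.04,0,0,0,0,0],
])

```text
time_s: 24.5
ee_pos: [0.4787, -0.0653, 0.1077]
eef_rot: [3.14, 0.001, 1.405]
force: [-1.3, -7.1, 6.1]
grip_width: 0.0003
grip_force: 3.1
```

Call:
move_arm([
  [0,0.03,0,0,0,0,0],
  [0,0.02,0,0,0,0,0],
])

```text
time_s: 24.7
ee_pos: [0.4791, -0.0628, 0.1077]
eef_rot: [3.14, 0.001, 1.405]
force: [-0.0, -6.2, 4.9]
grip_width: 0.0005
grip_force: 3.1
```

Call:
move_arm([
  [0,0.03,0,0,0,0,0],
  [0,0.03,0,0,0,0,0],
])

```text
time_s: 24.9
ee_pos: [0.4796, -0.0599, 0.1077]
eef_rot: [3.14, 0.001, 1.405]
force: [-0.5, -5.2, 3.4]
grip_width: 0.0002
grip_force: 3.1
```

Call:
move_arm([
  [0,0.03,0,0,0,0,0],
  [0,0.03,0,0,0,0,0],
])

```text
time_s: 25.1
ee_pos: [0.4801, -0.0569, 0.1075]
eef_rot: [3.14, 0.001, 1.405]
force: [0.3, -5.7, 2.0]
grip_width: 0.0004
grip_force: 3.1
```

Call:
move_arm([
  [0,0.03,0,0,0,0,0],
  [0,0.03,0,0,0,0,0],
])

```text
time_s: 25.3
ee_pos: [0.4805, -0.054, 0.1073]
eef_rot: [3.14, 0.001, 1.405]
force: [1.0, -6.0, -2.3]
grip_width: 0.0005
grip_force: 3.0
```

Call:
move_arm([
  [0,0.03,0,0,0,0,0],
  [0,0.03,0,0,0,0,0],
])

```text
time_s: 25.5
ee_pos: [0.4808, -0.0511, 0.1071]
eef_rot: [3.141, 0.001, 1.405]
force: [-0.1, -6.8, -1.8]
grip_width: 0.0003
grip_force: 2.8
```

```bash
python3 - <<'E'
from h import *
p,o=wrist();cv2.imwrite("pics/w5.png",p["color"]);print(o["time_s"],o["ee_pos"])
cv2.imwrite("pics/w5v.png",cv2.resize(p["color"][0:260,80:440],(800,578),interpolation=cv2.INTER_CUBIC))
E
```

```text
25.5 [ 0.48081208 -0.05105096  0.1071277 ]
```

View pics/w5v.png

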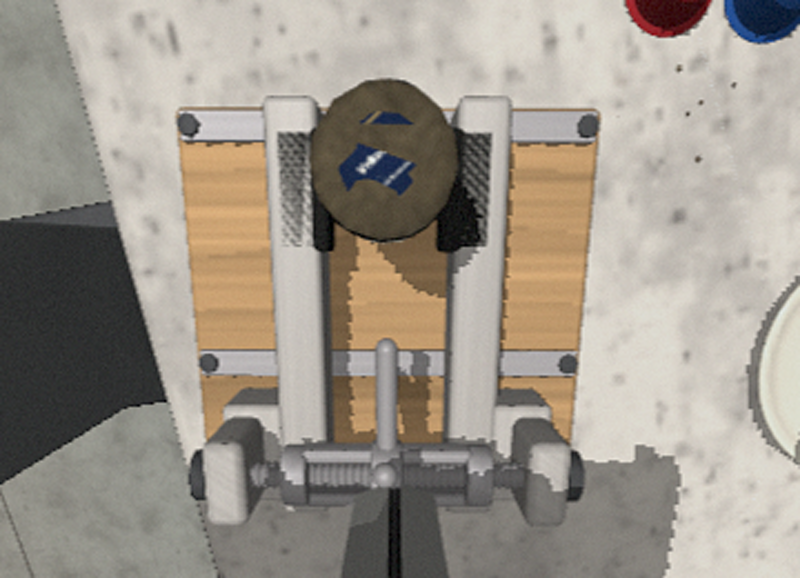

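The view shows the pad inner faces at x≈333 and x≈437, a gap of about 41 mm, which is the jar's width. The grip is about to start, so I'll use fine steps.

Call:
move_arm([
  [0,0.02,0,0,0,0,0],
  [0,0.02,0,0,0,0,0],
  [0,0,0,0,0,0,0],
])

```text
time_s: 25.85
ee_pos: [0.481, -0.049, 0.1071]
eef_rot: [3.141, 0.001, 1.405]
force: [-0.6, -6.3, -0.0]
grip_width: 0.0003
grip_force: 2.5
```

Call:
move_arm([
  [0,0.03,0,0,0,0,0],
  [0,0.03,0,0,0,0,0],
])

```text
time_s: 26.05
ee_pos: [0.4814, -0.0461, 0.107]
eef_rot: [-3.142, 0.001, 1.405]
force: [-1.6, -6.3, -0.4]
grip_width: 0.0004
grip_force: 2.7
```

Call:
move_arm([
  [0,0.03,0,0,0,0,0],
  [0,0.03,0,0,0,0,0],
])

```text
time_s: 26.25
ee_pos: [0.4819, -0.0431, 0.107]
eef_rot: [3.142, 0.001, 1.405]
force: [-0.9, -7.1, 0.2]
grip_width: 0.0003
grip_force: 2.6
```

Call:
move_arm([
  [0,0.03,0,0,0,0,0],
  [0,0.03,0,0,0,0,0],
])

```text
time_s: 26.45
ee_pos: [0.4824, -0.0401, 0.1071]
eef_rot: [3.141, 0.001, 1.405]
force: [-0.5, -7.1, -0.7]
grip_width: 0.0006
grip_force: 2.9
```

Call:
move_arm([
  [0,0.03,0,0,0,0,0],
  [0,0.03,0,0,0,0,0],
])

```text
time_s: 26.65
ee_pos: [0.4829, -0.0374, 0.1071]
eef_rot: [3.141, 0.002, 1.405]
force: [-1.3, -8.9, -0.1]
grip_width: 0.0009
grip_force: 3.7
```

Call:
move_arm([
  [0,0,0,0,0,0,0],
])

```text
time_s: 26.75
ee_pos: [0.483, -0.0372, 0.1072]
eef_rot: [3.141, 0.002, 1.405]
force: [-2.0, -6.7, 1.2]
grip_width: 0.0005
grip_force: 3.2
```

Call:
move_arm([
  [0,0,0,0,0,0,0],
])

```text
time_s: 26.85
ee_pos: [0.483, -0.0373, 0.1072]
eef_rot: [3.141, 0.001, 1.405]
force: [-1.9, -7.3, 2.1]
grip_width: 0.0003
grip_force: 3.1
```

Call:
move_arm([
  [0,0.02,0,0,0,0,0],
  [0,0.02,0,0,0,0,0],
])

```text
time_s: 27.05
ee_pos: [0.4832, -0.0356, 0.1072]
eef_rot: [3.141, 0.002, 1.405]
force: [-1.4, -10.6, -1.0]
grip_width: 0.0
grip_force: 4.1
```

The push has gone from 6 N to 10.7 N at the same phase, about 0.39–0.40 N·m, which means about 19 N per jaw. I stop here and withdraw.

Call:
move_arm([
  [0,-0.06,0,0,0,0,0],
  [0,-0.06,0,-0.2,0,0,0],
  [0,0,0,-0.4,0,0,0],
  [0,0,0,-0.6,0,0,0],
  [0,0,0,-0.8,0,0,0],
  [0,0,0,-0.8,0,0,0],
  [0,0,0,-0.8,0,0,0],
  [0,0,0,0,0,0,0],
  [0,0,0,0,0,0,0],
  [0,0,0,0,0,0,0],
])

```text
time_s: 28.05
ee_pos: [0.4818, -0.0405, 0.286]
eef_rot: [-3.14, -0.0, 1.405]
force: [-0.3, 0.7, 0.2]
grip_width: 0.0004
grip_force: 0.0
```

```bash
python3 - <<'E'
from h import *
p,o=wrist();print(o["time_s"],o["ee_pos"],o["force"])
cv2.imwrite("pics/w6v.png",cv2.resize(p["color"][60:300,120:420],(750,600),interpolation=cv2.INTER_CUBIC))
E
```

```text
28.05 [ 0.48182711 -0.04054575  0.28596914] [-0.28828376  0.67424105  0.17930691]
```

View pics/w6v.png

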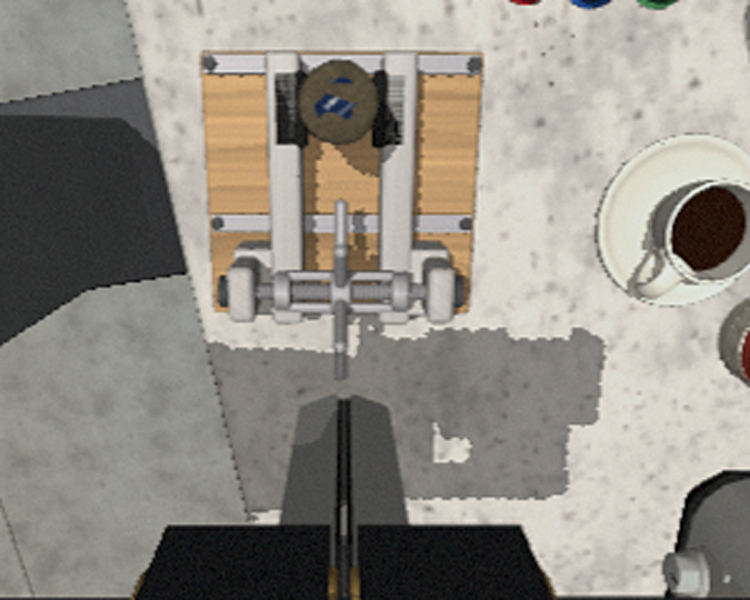

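The jar (cap at 340,100) stands upright with both pads against it (at 290,110 and 388,110), and the hand is clear of everything.

```bash
python3 -c "
from station import ctrl
print(ctrl.hand_in())"
```

```text
the job is handed in; nothing more can be done
None
```

The spice jar stands upright on the clamp's board between the jaws, gripped at about 19 N a side (estimated from the push force on the spokes), with the hand clear; I handed the job in at about 28 s, and no verdict came back.

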